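# Close up a row of breakers on a mounting rail

### The arm

A 7-joint arm with a two-finger parallel gripper is mounted at the origin on the work surface. World frame = base frame: x ahead of the robot, y to its left, z up, the work surface at z = 0. Lengths are in m, angles in rad, forces in N, time in s.
With the tool pointing down it reaches from about 0.425 to 0.925 m from the base axis. Payload 6.8 kg.
Tool frame: the origin (TCP) lies at the very end of the fingers, on their centre line; the grasp point (between the pads) lies 19 mm behind it; z points along the fingers, y is the line along which they close (so a half turn about z gives the same grasp; the last joint's range is limited). The gripper opens to 85 mm and grips with 20 to 120 N. Pads are 22 mm wide; open, the fingers measure 114 mm over their backs; the gripper's body (76 mm by 85 mm) begins 54 mm behind the grasp point. The pads swing forward as they close: fully open they stand 13 mm farther back than shut.
Start: joints at [1.077, 0.477, 0.022, 1.555, -0.011, 1.109, -0.083], TCP at [0.254, -0.625, 0.231] pointing down, gripper open.
Joint ranges: [-2.96, 2.96], [-0.34, 2.1], [-1.41, 1.46], [0.24, 2.44], [-1.37, 4.51], [0.17, 1.92], [-2.96, 2.96]. Speed limits (rad/s): [2.39, 2.39, 3.14, 3.14, 3.14, 3.14, 3.14].

### API

Orientations are given as a rotation vector (axis times angle).
In Python, from bench import monitor, optics, r gives the robot as it stands.
- The arm moves only by the shell command python3 -m crank 'ROWS' [OPENING] [FORCE]. ROWS is JSON, a list of rows, each a list of 2 entries, a list of its own where there are three numbers: the shift along the tool's x, y, z in cm, then the turn, a rotation vector about the tool's x, y, z in rad. A call has 1 to 5 rows; each row shifts and turns the commanded pose from where the row before left it, along the tool's axes as they then stand; what a row does not reach is not made up. A row lasts 1/10 s, in which the tool goes at most 50 mm and 8.59 degrees, less where a joint would pass 70% of its speed; a pose out of reach is approached as far as the arm can. A call is refused whole if a number of a shift passes 5 or a number of a turn 0.15, either way. A call with a gripper value outside its range is refused whole. OPENING is the finger opening in cm, from 0 to 8.54, set as the call begins (- or left out, the last holds). The fingers move at their own pace and stop on an object; FORCE is the grip in N (left out, the last holds). Time passes only in rows, so rows that do not move let the fingers close. It gives the time, the measured TCP pose, the force, the opening and the grip force at its end, in the units of the state.
- monitor.get_obs(): the state, without advancing time (a new reading comes with each control period).
- optics.grab_frame(name): name is "side" or "top"; returns (picture, depth): 400x640x3 uint8, red, green, blue; 400x640 float32, m along the optical axis (not along the pixel's ray), 0 where there is no reading.
- optics.camera_model(name): a dict with "vertical_fov" (degrees; the focal length in pixels is half the picture's height over the tangent of half this angle, whatever the lens; pixels are square), "cx", "cy" (the principal point, pixels), "D" ([k1, k2, p1, p2, k3] as OpenCV has them; the pictures are not rectified), "R" (3x3) and "t" (3): a world point X has camera coordinates R X + t. Camera axes: x right, y down, z forward; pixel columns grow to the right and rows downward; lengths in m; the calibration is good to about 2 mm. A picture is of the moment at which its call begins. camera_model takes no time and is no camera call.
- r.hand_in(): hands the job in; it is judged then, once.
The state is a dict: "clock": time; "joints": joint angles; "qvel": joint speeds; "tau": joint torques, N m; "tcp_pos": TCP position; "orientation": TCP orientation; "contact_force": force on the tool from outside, world axes, zero at the start; "moment": the same for the moment, N m; "grip_width": finger opening in m; "gripper_force": force on a finger pad.
Only numpy, scipy, OpenCV 4.12 (cv2) and the standard library are available. Lean on these libraries where they do the work, as an engineer would, in place of code of your own. Each camera call takes 0.05 s, during which the arm holds its last target. There are 200 camera calls.

### The job

Five rail modules (four breakers and a lamp) stand side by side on the mounting rail of a small distribution board. With the fingertips push the row gently along the rail, all five as one train, away from the green and yellow earth terminal until it is tight against the black end stop and no gaps are left. Only push: do not squeeze or lift the modules, leave everything else on the table as it is, and finish with the hand clear.

Things in the scene. Friction and masses are not known exactly. Their poses are not given: they have to be found in the camera images.
- breaker_black: white rail-mounted circuit breaker, black toggle; one of the row of five touching modules, in any order. 18 mm along the rail (y), 85 mm across it (x), 100 to 170 g, clawed under the rail with 1.5 mm play, slides with 0.5 to 1.2 N. Origin: centre, at seat level (rail top, 19 mm above table). Flat flanks rise to 38 mm above the origin, a 45 mm wide nose to 53 mm, toggle or lens to 65 mm.
- breaker_blue: white rail-mounted circuit breaker, blue toggle; one of the row of five touching modules, in any order. 18 mm along the rail (y), 85 mm across it (x), 100 to 170 g, clawed under the rail with 1.5 mm play, slides with 0.5 to 1.2 N. Origin: centre, at seat level (rail top, 19 mm above table). Flat flanks rise to 38 mm above the origin, a 45 mm wide nose to 53 mm, toggle or lens to 65 mm.
- breaker_red: white rail-mounted circuit breaker, red toggle; one of the row of five touching modules, in any order. 18 mm along the rail (y), 85 mm across it (x), 100 to 170 g, clawed under the rail with 1.5 mm play, slides with 0.5 to 1.2 N. Origin: centre, at seat level (rail top, 19 mm above table). Flat flanks rise to 38 mm above the origin, a 45 mm wide nose to 53 mm, toggle or lens to 65 mm.
- breaker_yellow: white rail-mounted circuit breaker, yellow toggle; one of the row of five touching modules, in any order. 18 mm along the rail (y), 85 mm across it (x), 100 to 170 g, clawed under the rail with 1.5 mm play, slides with 0.5 to 1.2 N. Origin: centre, at seat level (rail top, 19 mm above table). Flat flanks rise to 38 mm above the origin, a 45 mm wide nose to 53 mm, toggle or lens to 65 mm.
- lamp_module: white rail-mounted lamp module, green lens; one of the row of five touching modules, in any order. 18 mm along the rail (y), 85 mm across it (x), 100 to 170 g, clawed under the rail with 1.5 mm play, slides with 0.5 to 1.2 N. Origin: centre, at seat level (rail top, 19 mm above table). Flat flanks rise to 38 mm above the origin, a 45 mm wide nose to 53 mm, toggle or lens to 65 mm.
- end_stop: the end stop: black plastic bracket with a screw on top, screwed fast to the rail near one of its ends (either end); 10 mm thick along the rail, 56 mm across it, 43 mm tall above its origin, which is on its centre line at seat level (19 mm above the table). y along the rail. Between it and the row the rail is bare for 70 to 145 mm.
- earth_terminal: green and yellow striped earth terminal, screwed fast to the rail near its other end; same size and same origin as the end stop. Between it and the row the rail is bare for 70 to 145 mm.
- back_plate: grey steel back plate, 150 mm (x) by 420 mm (y) and 4 mm thick, lying fixed on the table, with a 35 mm wide, 15 mm high, 400 mm long steel top-hat rail along the middle of it in y (flange tops 19 mm above the table) and a low brass neutral bar (21 mm high) 62 mm to its -x side. Origin: underside centre, on the table; z up.
- spare_breaker: spare circuit breaker with a black toggle, lying on its flank on the table beside the plate, 85 x 65 x 18 mm; origin on its underside. Not part of the row.
- screwdriver: yellow-handled screwdriver, 190 mm long, lying beside the plate; origin on its underside
- magnifier: black hand magnifier, 200 mm long, lying on the table; origin under the lens centre
- mug: dark green mug, 84 mm wide, 92 mm tall; origin underside centre
- tub: translucent plastic food tub, 150 mm wide, 65 mm tall; origin underside centre
- shaker: beige plastic bottle with a red cap, 54 mm wide, 155 mm tall; origin underside centre
- salt_jar: small glass jar with a steel lid, 52 mm wide, 75 mm tall; origin underside centre
There are look-alikes about, which are no part of the job. What is shaped like the breaker_red but brown or purple is not meant.

How it is judged:
At the end, for the whole second after the job is handed in: All five modules sit upright on the rail, at rest, packed against the end stop: each module's centre is within 90 mm of the end stop's centre, which leaves at most 4 mm in all for gaps between stop and modules; seats within 2.5 mm of the rail top, centre lines within 4 mm of the rail's (horizontal distance between each of breaker_black, breaker_blue, breaker_red, breaker_yellow, lamp_module and end_stop below 0.09 m and x of breaker_black in the frame of back_plate between -0.004 and 0.004 m and z of breaker_black in the frame of back_plate between 0.0165 and 0.0215 m and angle between each of breaker_black, breaker_blue, breaker_red, breaker_yellow, lamp_module's own z axis and vertical below 0.08 rad and linear speed of each of breaker_black, breaker_blue, breaker_red, breaker_yellow, lamp_module below 0.01 m/s and x of breaker_blue in the frame of back_plate between -0.004 and 0.004 m and z of breaker_blue in the frame of back_plate between 0.0165 and 0.0215 m and x of breaker_red in the frame of back_plate between -0.004 and 0.004 m and z of breaker_red in the frame of back_plate between 0.0165 and 0.0215 m and x of breaker_yellow in the frame of back_plate between -0.004 and 0.004 m and z of breaker_yellow in the frame of back_plate between 0.0165 and 0.0215 m and x of lamp_module in the frame of back_plate between -0.004 and 0.004 m and z of lamp_module in the frame of back_plate between 0.0165 and 0.0215 m); the robot touches nothing.
It fails at once if a module is lifted off the rail (more than 5 mm) or tipped (more than 0.2 rad) (z of any of breaker_black, breaker_blue, breaker_red, breaker_yellow, lamp_module in the frame of back_plate above 0.024 m or angle between any of breaker_black, breaker_blue, breaker_red, breaker_yellow, lamp_module's own z axis and vertical above 0.2 rad).
It fails at once if the row is broken up instead of moving as one train (more than 12 mm of gaps in all) (horizontal distance between any of breaker_blue, breaker_red, breaker_yellow, lamp_module and breaker_black above 0.085 m or horizontal distance between any of breaker_red, breaker_yellow, lamp_module and breaker_blue above 0.085 m or horizontal distance between any of breaker_yellow, lamp_module and breaker_red above 0.085 m or horizontal distance between lamp_module and breaker_yellow above 0.085 m).
It fails at once if a module is knocked along instead of pushed gently (faster than 0.35 m/s) (linear speed of any of breaker_black, breaker_blue, breaker_red, breaker_yellow, lamp_module above 0.35 m/s).
It fails at once if the fingers squeeze or ram a module (more than 45 N) (contact force between the fingers and breaker_black above 45 N or contact force between the fingers and breaker_blue above 45 N or contact force between the fingers and breaker_red above 45 N or contact force between the fingers and breaker_yellow above 45 N or contact force between the fingers and lamp_module above 45 N).
It fails at once if something else on the table is disturbed (moved more than 10 mm) (distance of any of spare_breaker, screwdriver, magnifier, mug, tub, shaker, salt_jar from where it was at the start of the episode above 0.01 m).
It also fails if it takes over 35 s, if anything falls off the work surface, if the arm or the gripper's body presses on something with over 40 N, if the wrist force passes 120 N, or if a joint passes its speed limit or range.

## Working session

There is one attempt and no reset: what is moved stays moved. The work goes in short steps, Python scripts to look and compute and a shell command to move; the robot and the scene stay as the last step left them, time stands still between calls to the robot, and variables do not carry over. Pictures are saved under pics/ and viewed, at most 10 in all, crops included, and the job is handed in when it is done.

```bash
mkdir -p pics; ls; python3 - <<'E'
from bench import monitor, optics, r
import cv2
for n in("top","side"):
    p,d=optics.grab_frame(n); cv2.imwrite(f"pics/{n}0.png",p[:,:,::-1])
    import numpy as np; np.save(f"pics/{n}0.npy",d)
    c=optics.camera_model(n); print(n,c)
o=monitor.get_obs(); print(o)
E
```

```text
pics
top {'vertical_fov': 47.52786487997099, 'cx': 320.9573166934058, 'cy': 198.73816168217127, 'D': array([-0.01534124,  0.        ,  0.        ,  0.        ,  0.        ]), 'R': array([[-0.02166764, -0.99975543, -0.00442552],
       [-0.99511707,  0.02199304, -0.09622013],
       [ 0.09629393,  0.00231905, -0.99535024]]), 't': array([0.02108625, 0.55588976, 1.19536562])}
side {'vertical_fov': 53.0122823609324, 'cx': 316.869610913826, 'cy': 200.46276084644296, 'D': array([0.00309883, 0.        , 0.        , 0.        , 0.        ]), 'R': array([[-0.86136571, -0.50768379, -0.01750088],
       [-0.34899487,  0.616456  , -0.70582192],
       [ 0.36912287, -0.60186308, -0.7081731 ]]), 't': array([0.47955978, 0.22819255, 0.7681755 ])}
{'clock': 0.1, 'joints': array([ 1.07689573,  0.47771065,  0.02234136,  1.55634555, -0.01150025,
        1.10928633, -0.08312736]), 'qvel': array([-0.00010883, -0.00167884,  0.00050691, -0.00215851, -0.00063862,
       -0.00017661, -0.00032751]), 'tau': array([ 4.52722481e-03, -5.97766864e+01,  1.61367193e+00, -2.81952953e+01,
        1.28666684e-02,  5.00984519e-03, -3.40894996e-05]), 'tcp_pos': array([ 0.25379614, -0.62490142,  0.23043042]), 'orientation': array([-3.08178917e+00, -6.01953138e-01,  6.66631200e-04]), 'contact_force': array([0.54707624, 0.06967689, 0.41581748]), 'moment': array([-0.03558399,  0.04866334,  0.01177849]), 'gripper_force': 0.0, 'grip_width': 0.08530725452994543}
```

View pics/top0.png

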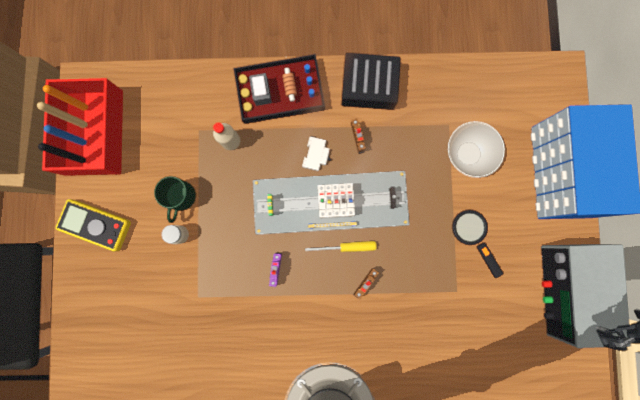

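View pics/side0.png

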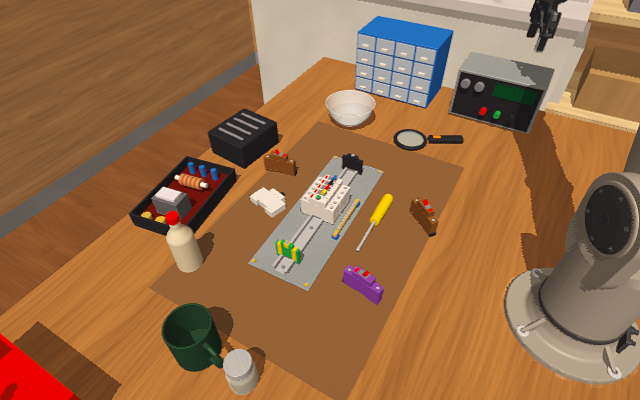

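Top view: the row spans about (318–355, 200), between the green and yellow earth terminal at (270,203) and the black end stop at (393,197). The push is therefore to the right, which is −y. Look-alikes: brown breakers at (358,136) and (368,283), purple at (276,268), white spare at (317,153). None of them is on the rail. I'll measure next and take one close crop.

```bash
cat > h.py <<'E'
import numpy as np, cv2
from bench import monitor, optics, r
def cam(n):
    c=optics.camera_model(n); f=200/np.tan(np.radians(c["vertical_fov"]/2))
    return np.array([[f,0,c["cx"]],[0,f,c["cy"]],[0,0,1]]),c["D"],c["R"],c["t"]
def ray(n,uv):
    K,D,R,t=cam(n); p=cv2.undistortPoints(np.array(uv,float).reshape(-1,1,2),K,D)[:,0]
    return -R.T@t, np.c_[p,np.ones(len(p))]@R
def plane(n,uv,z):
    o,d=ray(n,uv); return o+d*((z-o[2])/d[:,2])[:,None]
def tri(a,b):
    (o1,d1),(o2,d2)=ray("top",[a]),ray("side",[b]); d1,d2=d1[0],d2[0]
    s=np.linalg.lstsq(np.c_[d1,-d2],o2-o1,rcond=None)[0]; p,q=o1+s[0]*d1,o2+s[1]*d2
    return (p+q)/2,np.linalg.norm(p-q)
def cloud(n,d):
    v,u=np.mgrid[:400,:640]; o,q=ray(n,np.c_[u.ravel(),v.ravel()])
    return (o+q*d.ravel()[:,None]).reshape(400,640,3)
E
python3 - <<'E'
from h import *
np.set_printoptions(precision=4,suppress=True)
im={};cl={}
for n in("top","side"):
    im[n]=cv2.imread(f"pics/{n}0.png"); cl[n]=cloud(n,np.load(f"pics/{n}0.npy"))
box={"top":(240,420,165,240),"side":(245,385,150,295)}
c={}
for n in im:
    x0,x1,y0,y1=box[n]; m=np.zeros((400,640),bool); m[y0:y1,x0:x1]=1
    h=cv2.cvtColor(im[n],cv2.COLOR_BGR2HSV); P=cl[n]
    up=m&(P[...,2]>.03)
    g=(h[...,0]>22)&(h[...,0]<80)&(h[...,1]>120)&up
    k=(h[...,2]<75)&up
    w=(h[...,1]<60)&(h[...,2]>150)&up
    for nm,q in(("green",g),("black",k),("white",w)):
        l,lab,st,ce=cv2.connectedComponentsWithStats(q.astype(np.uint8))
        for i in range(1,l):
            if st[i,4]>25:
                X=P[lab==i]; print(n,nm,st[i],ce[i],"lo",np.percentile(X,3,axis=0),"hi",np.percentile(X,97,axis=0))
                c.setdefault((n,nm),ce[i])
for nm in("green","black","white"):
    if ("top",nm) in c and ("side",nm) in c: print(nm,tri(c["top",nm],c["side",nm]))
# plate long edges / corners
print("plate corners",plane("top",[[254,181],[258,234],[408,226],[405,172]],.004))
a=cv2.resize(im["top"][165:240,245:415],None,fx=4,fy=4,interpolation=cv2.INTER_CUBIC)
b=cv2.resize(im["side"][145:285,245:385],None,fx=2.0,fy=2.0,interpolation=cv2.INTER_CUBIC)
o=np.zeros((590,680,3),np.uint8);o[:300]=a;o[305:585,:280]=b
cv2.imwrite("pics/crop0.png",o)
E
```

```text
top white [ 317  183   37   35 1019] [335.158  200.3808] lo [ 0.5081 -0.0715  0.0532] hi [0.5898 0.0146 0.0776]
side green [275 240  25  18 259] [287.4479 248.2008] lo [0.5143 0.1445 0.0319] hi [0.5658 0.1551 0.0613]
side black [245 150  11   9  60] [248.7167 152.7   ] lo [ 0.8107 -0.0972  0.0301] hi [ 0.8165 -0.0599  0.0525]
side black [342 154  21  15 185] [352.1568 160.4649] lo [ 0.5272 -0.1805  0.0315] hi [ 0.5773 -0.1703  0.0603]
side white [ 300  175   50   44 1131] [324.9505 197.7569] lo [ 0.5054 -0.0669  0.0325] hi [0.5881 0.0212 0.072 ]
white (array([ 0.5503, -0.0289,  0.0352]), np.float64(0.0003160553963713099))
plate corners [[ 0.6116  0.1923  0.004 ]
 [ 0.4658  0.1825  0.004 ]
 [ 0.4786 -0.2265  0.004 ]
 [ 0.6273 -0.2242  0.004 ]]
```

View pics/crop0.png

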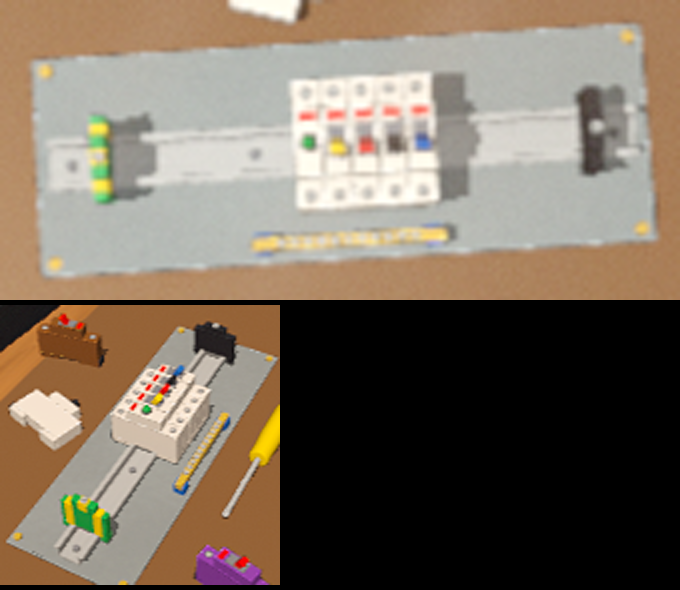

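The crop shows the row in order: green lamp, yellow, red, black, blue. The lamp's +y flank is the face to push. The rail runs from the earth terminal at about (0.540, 0.150) to the end stop at about (0.552, −0.175). I'll check the approach corridor's heights and work out the moves.

```bash
python3 - <<'E'
from h import *
from scipy.spatial.transform import Rotation as Ro
np.set_printoptions(precision=3,suppress=True)
P=np.r_[cloud("top",np.load("pics/top0.npy")).reshape(-1,3),cloud("side",np.load("pics/side0.npy")).reshape(-1,3)]
a=np.array([.254,-.625]);b=np.array([.543,.06]);d=(b-a)/np.linalg.norm(b-a)
s=(P[:,:2]-a)@d; w=abs((P[:,:2]-a)@[-d[1],d[0]])
for k in np.arange(-.05,.8,.05):
    m=(s>k)&(s<k+.05)&(w<.09); print(round(k,2),P[m,2].max() if m.any() else None,end=' | ')
o=monitor.get_obs(); R=Ro.from_rotvec(o["orientation"]); M=R.as_matrix(); print("\n",M)
th=np.arctan2(M[1,1],M[0,1]); print("tool y angle",th,"turn about tool z",-(0.035-th))
print("dtool cm", M.T@(np.array([.543,.06,.231])-o["tcp_pos"])*100)
E
```

```text
-0.05 0.36107320514177516 | 0.0 0.36746757288241505 | 0.05 0.34948251165443134 | 0.1 0.12166318118831765 | 0.15 0.02163603450754792 | 0.2 0.02512199478826216 | 0.25 0.021832854361745202 | 0.3 0.018311605484934157 | 0.35 0.0076601988650073505 | 0.4 0.009908249080947673 | 0.45 0.012677676075031341 | 0.5 0.06060774726002882 | 0.55 0.03171792019031172 | 0.6 0.08762576585838966 | 0.65 1.2433885642365778 | 0.7 0.08066133017116472 | 0.75 0.025989284211754837 | 
 [[ 0.926  0.376 -0.001]
 [ 0.376 -0.926  0.001]
 [-0.    -0.002 -1.   ]]
tool y angle -1.1850020473640803 turn about tool z -1.2200020473640802
dtool cm [ 52.567 -52.574   0.022]
```

```bash
python3 -m crank '[[[1.5,-1.5,0],[0,0,0]],[[3,-3,0],[0,0,0]],[[3,-3,0],[0,0,0]],[[3,-3,0],[0,0,0]],[[3,-3,0],[0,0,0]]]' 0 20
python3 -m crank '[[[3,-3,0],[0,0,0]],[[3,-3,0],[0,0,0]],[[3,-3,0],[0,0,0]],[[3,-3,0],[0,0,0]],[[3,-3,0],[0,0,0]]]'
python3 -m crank '[[[3,-3,0],[0,0,0]],[[3,-3,0],[0,0,0]],[[3,-3,0],[0,0,0]],[[3,-3,0],[0,0,0]],[[3,-3,0],[0,0,0]]]'
python3 -m crank '[[[3,-3,0],[0,0,0]],[[3,-3,0],[0,0,0]],[[2,-2,0],[0,0,0]],[[1,-1,0],[0,0,0]],[[0,0,0],[0,0,0]]]'
```

```text
clock: 0.6
tcp_pos: [0.3285, -0.4477, 0.2309]
orientation: [-3.083, -0.602, 0.0]
contact_force: [0.8, 0.3, 0.1]
grip_width: 0.0121
gripper_force: 0.0
clock: 1.1
tcp_pos: [0.411, -0.2524, 0.2312]
orientation: [-3.083, -0.602, 0.0]
contact_force: [1.2, 0.3, 0.6]
grip_width: -0.0001
gripper_force: 0.0
clock: 1.6
tcp_pos: [0.4935, -0.0571, 0.2312]
orientation: [3.083, 0.602, -0.0]
contact_force: [1.2, -0.0, 1.0]
grip_width: -0.0001
gripper_force: 0.0
clock: 2.1
tcp_pos: [0.5429, 0.0602, 0.231]
orientation: [-3.082, -0.607, 0.001]
contact_force: [0.1, -0.7, -1.1]
grip_width: 0.0002
gripper_force: 0.0
```

```bash
python3 -m crank '[[[0,0,0],[0,0,-0.14]],[[0,0,0],[0,0,-0.14]],[[0,0,0],[0,0,-0.14]],[[0,0,0],[0,0,-0.14]],[[0,0,0],[0,0,-0.14]]]'
python3 -m crank '[[[0,0,0],[0,0,-0.14]],[[0,0,0],[0,0,-0.14]],[[0,0,0],[0,0,-0.14]],[[0,0,0],[0,0,-0.1]],[[0,0,0],[0,0,0]]]'
python3 - <<'E'
from h import *
from scipy.spatial.transform import Rotation as Ro
np.set_printoptions(precision=4,suppress=True)
o=monitor.get_obs(); M=Ro.from_rotvec(o["orientation"]).as_matrix(); print(M,o["tcp_pos"],o["clock"],o["grip_width"],o["joints"])
print("yaw",np.arctan2(M[1,1],M[0,1]),M.T@(np.array([.543,.06,.231])-o["tcp_pos"])*100)
E
```

```text
clock: 2.6
tcp_pos: [0.5423, 0.0556, 0.231]
orientation: [2.687, 1.626, -0.003]
contact_force: [-0.3, 0.6, -0.2]
grip_width: -0.0002
gripper_force: 0.0
clock: 3.1
tcp_pos: [0.5423, 0.0558, 0.231]
orientation: [2.185, 2.257, -0.003]
contact_force: [0.3, 0.1, 0.3]
grip_width: 0.0002
gripper_force: 0.0
[[-0.0326  0.9995 -0.001 ]
 [ 0.9995  0.0326 -0.0014]
 [-0.0014 -0.001  -1.    ]] [0.5423 0.0558 0.231 ] 3.1 0.0002279550426892797 [ 0.2751  0.3248 -0.6017  1.8349  0.2114  1.0471 -0.3764]
yaw 0.03258212658323989 [ 0.4178  0.0816 -0.0054]
```

```bash
python3 -m crank '[[[0.4,0,2],[0,0,0]],[[0,0,4],[0,0,0]],[[0,0,4],[0,0,0]],[[0,0,2],[0,0,0]],[[0,0,0],[0,0,0]]]'
python3 - <<'E'
from h import *
p,d=optics.grab_frame("side"); cv2.imwrite("pics/s1.png",cv2.resize(p[100:300,230:430,::-1],None,fx=2.8,fy=2.8,interpolation=cv2.INTER_CUBIC))
E
```

```text
clock: 3.6
tcp_pos: [0.5401, 0.0603, 0.1083]
orientation: [-2.184, -2.253, 0.009]
contact_force: [-0.1, -1.1, -0.4]
grip_width: -0.0
gripper_force: 0.0
```

View pics/s1.png

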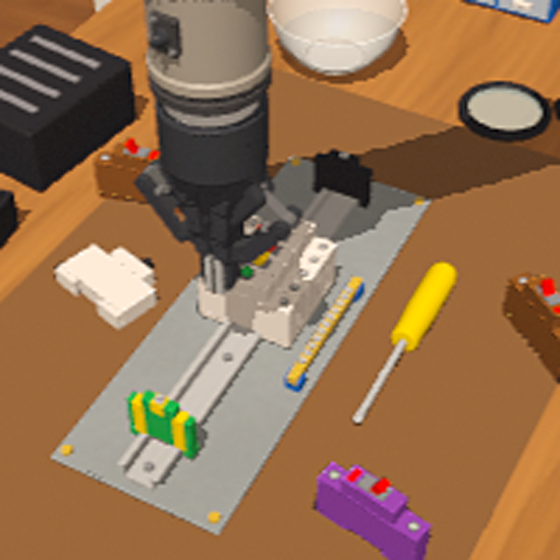

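The crop shows the closed fingertips at (215,285), above the bare rail on the earth side of the row. They look laterally centred, and the gap to the earth terminal at (165,425) is ample. I'll descend.

```bash
python3 -m crank '[[[0,0.3,2],[0,0,0]],[[0,0,2],[0,0,0]],[[0,0,2],[0,0,0]],[[0,0,1.3],[0,0,0]],[[0,0,0],[0,0,0]]]'
python3 -m crank '[[[-0.5,0,0],[0,0,0]],[[-0.5,0,0],[0,0,0]],[[-0.3,0,0],[0,0,0]],[[-0.3,0,0],[0,0,0]],[[0,0,0],[0,0,0]]]'
```

```text
clock: 4.15
tcp_pos: [0.5455, 0.0621, 0.038]
orientation: [-2.184, -2.258, 0.002]
contact_force: [0.5, 1.0, 0.9]
grip_width: 0.0
gripper_force: 0.0
clock: 4.65
tcp_pos: [0.5465, 0.0458, 0.0386]
orientation: [2.183, 2.258, 0.0]
contact_force: [-0.6, 0.6, 0.8]
grip_width: -0.0001
gripper_force: 0.0
```

```bash
python3 -m crank '[[[-0.3,-0.2,0.2],[0,0,0]],[[-0.3,0,0],[0,0,0]],[[-0.2,0,0],[0,0,0]],[[-0.2,0,0],[0,0,0]],[[-0.2,0,0],[0,0,0]]]'
python3 -m crank '[[[-0.2,0,0],[0,0,0]],[[-0.2,0,0],[0,0,0]],[[-0.3,0,0],[0,0,0]],[[-0.3,0,0],[0,0,0]],[[-0.3,0,0],[0,0,0]]]'
```

```text
clock: 5.15
tcp_pos: [0.5448, 0.0345, 0.0363]
orientation: [2.182, 2.26, 0.0]
contact_force: [-0.6, 0.8, -0.0]
grip_width: -0.0002
gripper_force: 0.0
clock: 5.65
tcp_pos: [0.5452, 0.0226, 0.0364]
orientation: [-2.181, -2.261, -0.002]
contact_force: [0.3, 4.1, -0.7]
grip_width: 0.0
gripper_force: 2.0
```

Contact, with about 4 N of sliding force. I'll carry on gently.

```bash
python3 -m crank '[[[-0.4,0,0],[0,0,0]],[[-0.4,0,0],[0,0,0]],[[-0.4,0,0],[0,0,0]],[[-0.4,0,0],[0,0,0]],[[-0.4,0,0],[0,0,0]]]'
python3 - <<'E'
from h import *
p,d=optics.grab_frame("side"); cv2.imwrite("pics/s2.png",cv2.resize(p[120:280,250:410,::-1],None,fx=3.5,fy=3.5,interpolation=cv2.INTER_CUBIC))
E
```

```text
clock: 6.15
tcp_pos: [0.5459, 0.0013, 0.0363]
orientation: [-2.182, -2.26, -0.0]
contact_force: [0.3, 3.8, 0.4]
grip_width: -0.0001
gripper_force: 2.1
```

View pics/s2.png

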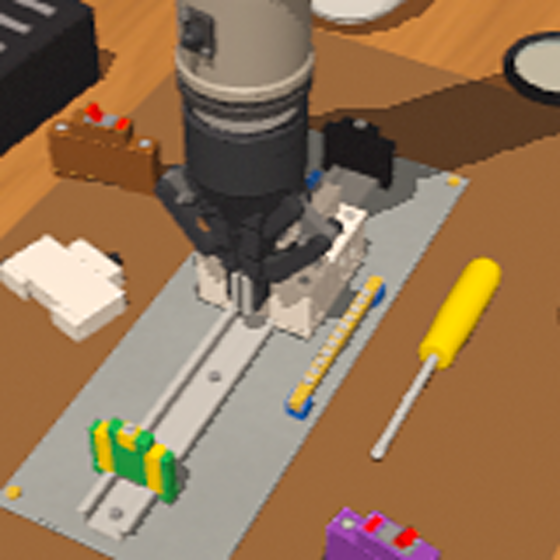

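The row is sliding upright and packed, with the fingertips at (250,305) against the lamp's flank. About 70 mm are left.

```bash
for i in 1; do python3 -m crank '[[[-0.4,0,0],[0,0,0]],[[-0.4,0,0],[0,0,0]],[[-0.4,0,0],[0,0,0]],[[-0.4,0,0],[0,0,0]],[[-0.4,0,0],[0,0,0]]]'
python3 -m crank '[[[-0.4,0,0],[0,0,0]],[[-0.4,0,0],[0,0,0]],[[-0.4,0,0],[0,0,0]],[[-0.4,0,0],[0,0,0]],[[-0.4,0,0],[0,0,0]]]'
python3 -m crank '[[[-0.3,0,0],[0,0,0]],[[-0.3,0,0],[0,0,0]],[[-0.2,0,0],[0,0,0]],[[-0.2,0,0],[0,0,0]],[[-0.2,0,0],[0,0,0]]]'; done
```

```text
clock: 6.7
tcp_pos: [0.5466, -0.0187, 0.0363]
orientation: [2.182, 2.26, 0.0]
contact_force: [0.5, 4.3, 0.9]
grip_width: -0.0
gripper_force: 2.3
clock: 7.2
tcp_pos: [0.5473, -0.0386, 0.0363]
orientation: [2.182, 2.26, 0.0]
contact_force: [-1.0, 5.0, 1.3]
grip_width: -0.0004
gripper_force: 2.4
clock: 7.7
tcp_pos: [0.5477, -0.0503, 0.0363]
orientation: [-2.182, -2.26, -0.0]
contact_force: [0.7, 5.8, 1.1]
grip_width: 0.0002
gripper_force: 2.5
```

```bash
python3 -m crank '[[[-0.2,0,0],[0,0,0]],[[-0.2,0,0],[0,0,0]],[[-0.2,0,0],[0,0,0]],[[-0.2,0,0],[0,0,0]],[[-0.2,0,0],[0,0,0]]]'
python3 -m crank '[[[-0.2,0,0],[0,0,0]],[[-0.1,0,0],[0,0,0]],[[-0.1,0,0],[0,0,0]],[[-0.1,0,0],[0,0,0]],[[-0.1,0,0],[0,0,0]]]'
```

```text
clock: 8.2
tcp_pos: [0.548, -0.0603, 0.0363]
orientation: [-2.182, -2.26, -0.0]
contact_force: [0.4, 4.8, 2.4]
grip_width: -0.0002
gripper_force: 2.5
clock: 8.7
tcp_pos: [0.5482, -0.0662, 0.0363]
orientation: [-2.182, -2.26, -0.0]
contact_force: [-0.9, 5.2, 2.1]
grip_width: 0.0007
gripper_force: 2.6
```

```bash
python3 -m crank '[[[-0.1,0,0],[0,0,0]],[[-0.1,0,0],[0,0,0]],[[-0.1,0,0],[0,0,0]],[[-0.1,0,0],[0,0,0]]]'
```

```text
clock: 9.1
tcp_pos: [0.5484, -0.0702, 0.0363]
orientation: [-2.182, -2.26, -0.0]
contact_force: [-0.7, 4.5, 1.3]
grip_width: -0.0002
gripper_force: 2.6
```

```bash
python3 -m crank '[[[-0.1,0,0],[0,0,0]],[[-0.1,0,0],[0,0,0]]]'; python3 -m crank '[[[-0.1,0,0],[0,0,0]],[[-0.05,0,0],[0,0,0]]]'
python3 - <<'E'
from h import *
p,d=optics.grab_frame("side"); cv2.imwrite("pics/s3.png",cv2.resize(p[130:230,280:400,::-1],None,fx=5,fy=5,interpolation=cv2.INTER_CUBIC))
E
```

```text
clock: 9.3
tcp_pos: [0.5484, -0.0722, 0.0363]
orientation: [-2.182, -2.26, -0.0]
contact_force: [0.1, 4.9, 2.3]
grip_width: -0.0
gripper_force: 2.6
clock: 9.5
tcp_pos: [0.5485, -0.0734, 0.0363]
orientation: [-2.182, -2.26, -0.001]
contact_force: [-0.8, 6.7, 2.1]
grip_width: -0.0002
gripper_force: 3.4
```

View pics/s3.png

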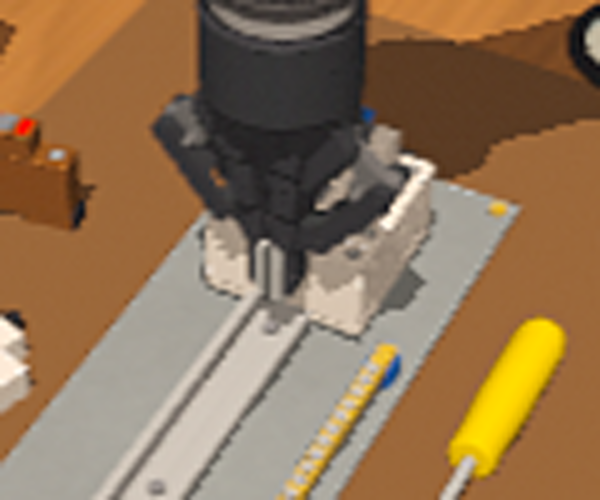

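The fingertips at (270,285) are pressing the lamp's flank and the row stands upright. The force has just begun to rise, so I'll press a little further until it confirms the stop.

```bash
python3 -m crank '[[[-0.05,0,0],[0,0,0]],[[-0.05,0,0],[0,0,0]]]'; python3 -m crank '[[[0,0,0],[0,0,0]]]'
```

```text
clock: 9.75
tcp_pos: [0.5485, -0.0734, 0.0363]
orientation: [-2.18, -2.26, -0.002]
contact_force: [-1.0, 8.5, 1.0]
grip_width: -0.0001
gripper_force: 4.4
clock: 9.85
tcp_pos: [0.5485, -0.0734, 0.0363]
orientation: [-2.18, -2.261, -0.002]
contact_force: [-0.4, 7.8, 2.0]
grip_width: -0.0002
gripper_force: 3.9
```

It has stalled at the stop: the force is rising and there is no more travel. I'll back off, lift and look.

```bash
python3 -m crank '[[[0.3,0,0],[0,0,0]],[[1,0,0],[0,0,0]],[[2,0,0],[0,0,0]],[[1,0,0],[0,0,0]],[[0,0,0],[0,0,0]]]'
python3 -m crank '[[[0,0,-2],[0,0,0]],[[0,0,-4],[0,0,0]],[[0,0,-4],[0,0,0]],[[0,0,-4],[0,0,0]],[[0,0,-4],[0,0,0]]]'
python3 -m crank '[[[3,0,0],[0,0,0]],[[4,0,0],[0,0,0]],[[4,0,0],[0,0,0]],[[3,0,0],[0,0,0]],[[0,0,0],[0,0,0]]]'
python3 - <<'E'
from h import *
np.set_printoptions(precision=4,suppress=True)
c=[]
for n,b in(("top",(165,240,300,420)),("side",(130,230,280,400))):
    p,d=optics.grab_frame(n); q=p[b[0]:b[1],b[2]:b[3],::-1]; c.append(cv2.resize(q,(640,int(640*q.shape[0]/q.shape[1])),interpolation=cv2.INTER_CUBIC)[:400 if n=="top" else 530])
    P=cloud(n,d); h=cv2.cvtColor(p,cv2.COLOR_RGB2HSV); m=np.zeros((400,640),bool); m[b[0]:b[1],b[2]:b[3]]=1
    w=(h[...,1]<60)&(h[...,2]>150)&m&(P[...,2]>.03)&(P[...,2]<.1); print(n,np.percentile(P[w],[2,98],axis=0))
cv2.imwrite("pics/f1.png",c[0]); cv2.imwrite("pics/f2.png",c[1])
E
```

```text
clock: 10.35
tcp_pos: [0.5469, -0.0303, 0.0364]
orientation: [-2.179, -2.263, -0.0]
contact_force: [0.2, 0.2, 0.5]
grip_width: -0.0
gripper_force: 0.0
clock: 10.85
tcp_pos: [0.5466, -0.0332, 0.2178]
orientation: [2.183, 2.258, -0.002]
contact_force: [1.1, -0.5, -0.6]
grip_width: 0.0002
gripper_force: 0.0
clock: 11.35
tcp_pos: [0.5415, 0.1125, 0.2167]
orientation: [-2.174, -2.266, -0.003]
contact_force: [-0.3, 0.4, 0.3]
grip_width: 0.0003
gripper_force: 0.0
top [[ 0.5111 -0.1738  0.0431]
 [ 0.5945 -0.0852  0.0768]]
side [[ 0.509  -0.1684  0.0316]
 [ 0.592  -0.0799  0.0717]]
```

View pics/f1.png

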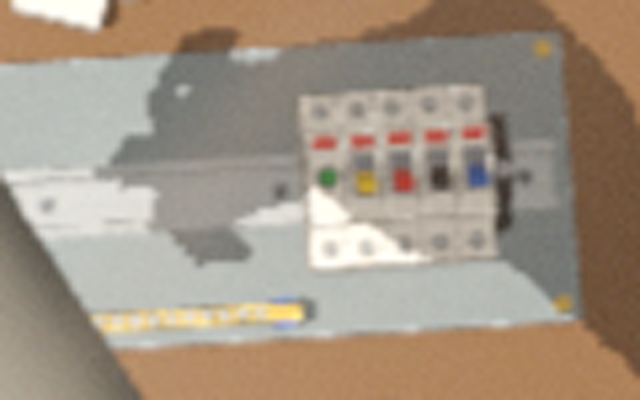

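View pics/f2.png

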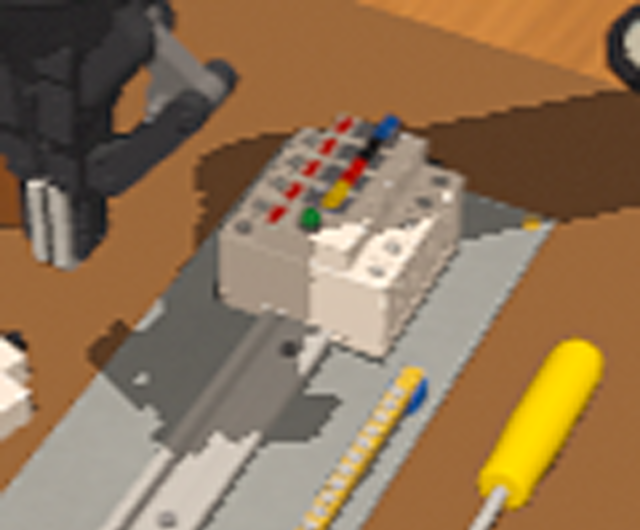

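The pictures show the five modules packed and upright against the black stop (top crop, stop at about (500,175)), with the hand clear. I'll hand in.

```bash
python3 -c "
from bench import r
print(r.hand_in())"
```

```text
the job is handed in; nothing more can be done
None
```

I pushed the five modules along the rail as one train until they stalled tight against the black end stop, then backed the hand clear and handed the job in; the hand-in call returned no verdict.

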